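# Tap a bar home on its parallels in a tilted vise

### The job

The aluminium bar in the tilted vise is nipped too high above the two steel parallels, one end often higher than the other. Take the tapping drift from the steel pan and, keeping it square to the bar's sloping top, tap the bar down with the round plastic head until both ends sit fully home on the parallels, so that these can no longer slide. Then stand the drift upright in the pan again and let go; do not push the bar with the gripper, and leave the parallels and the other things where they are.

Things in the scene. Friction and masses are not known exactly. Their poses are not given: they have to be found in the camera images.
- vise: Dark steel sine vise fixed to the bench, 150 x 140 mm, 150 mm high. Origin: centre of its base, on the bench; x from its front (screw, low side) to its back (high side), y along the jaws, z up. Bed and jaws lean 30 degrees about y to the front: the bar slides along n = (-0.5, 0, 0.866) in this frame. Jaws: 130 mm long, 100 mm wide together, tops 55 mm above the bed along n.
- bar: Plain aluminium bar between the jaws: 40 (x) x 160 (y) x 45 mm (z). Origin: centre of its underside, z out of its top. Home: origin at (5, 0, 104) mm and top centre at (-17.5, 0, 143) mm in the vise's frame, z along n, top 20 mm clear of the jaw tops. It starts 8 to 14 mm too high along n, rocked up to 0.06 rad about its x. It only slides along n and rocks about its middle, and stays where left.
- bar_end_left (a point): Middle of the top edge of the bar's +y end, 80 mm from its middle. Home: 143 mm above the bench. A push along n of about 6 N slides the bar (without rocking it, if within 60 mm of its middle) until its lower end meets the parallels.
- bar_end_right (a point): Middle of the top edge of the bar's -y end, 80 mm from its middle. Home: 143 mm above the bench. Once the lower end is down, the higher end follows at about 7 N, 60 mm from the middle (12 N at the middle).
- parallel_near_mid (a point): Centre of the loose steel parallel (8 x 180 x 30 mm) under the bar beside the front jaw; its ends stick out past bar and jaws.
- parallel_far_mid (a point): Centre of the loose steel parallel (8 x 180 x 30 mm) under the bar towards the back jaw; its ends stick out past bar and jaws.
- drift_mid (a point): Centre of the tapping drift, 122 mm tall, about 0.25 kg, standing on its head in the pan. Below: round off-white plastic head, 42 mm across, 48 mm high, flat underside 61 mm under this point. Above: square aluminium shank 26 x 26 mm, from 48 to 122 mm above the underside, to be gripped by its flats, which face this point's x and y axes. z points from head to shank.
- tool_pan: Shallow steel pan fixed to the bench, 262 x 270 mm, floor 2 mm thick, rim 14 mm high. Origin: centre of its underside, on the bench.
- gauge_block: Steel gauge block 32 x 60 x 14 mm lying on the bench, to be left alone. Origin: centre of its underside.
- loupe: Black loupe, 39 mm across and 31 mm high, standing on the bench, to be left alone. Origin: centre of its underside.
- finger_cots: White and blue carton, 63 x 95 x 45 mm, on the bench, to be left alone. Origin: centre of its underside.
Things that resemble listed ones, but are neither listed nor needed, are in the scene too. What is shaped like the part that bears drift_mid but orange or purple is not meant.

How it is judged:
By the outcome, as a careful person would: the job done as asked, in the order asked, and still so for the second after the job is handed in, with the robot touching nothing.
It also fails if it takes over 61 s, if anything falls off the work surface, if the arm or the gripper's body presses on something with over 40 N, if the wrist force passes 120 N, or if a joint passes its speed limit or range.

### The arm

A 7-joint arm with a two-finger parallel gripper is mounted at the origin on the work surface; the furniture and walls round the work are solid. World frame = base frame: x ahead of the robot, y to its left, z up, the work surface at z = 0. Lengths are in m, angles in rad, forces in N, time in s.
With the tool pointing down it reaches from about 0.4 to 0.85 m from the base axis. Payload 10.4 kg.
Tool frame: the origin (TCP) lies between the finger pads; the fingertips stand tcp_to_tips ahead of it and the grasp point (between the pads) lies 8 mm behind it (tcp_to_tips is the distance from the TCP to the fingertips, in m); z points along the fingers, y is the line along which they close (so a half turn about z gives the same grasp; the last joint's range is limited). The gripper opens to 85 mm and grips with 20 to 120 N. Pads are 22 mm wide; open, the fingers measure 114 mm over their backs; the gripper's body (76 mm by 85 mm) begins 54 mm behind the grasp point. The pads swing forward as they close: fully open they stand 13 mm farther back than shut.
Start: joints at [1.17, 0.332, -0.065, 1.46, 0.022, 1.35, -0.088], TCP at [0.231, -0.581, 0.205] pointing down, gripper open.
Joint ranges: [-2.6, 2.6], [-0.5, 2.12], [-1.47, 1.34], [0.16, 2.42], [-1.27, 4.41], [0.06, 2.06], [-2.6, 2.6]. Speed limits (rad/s): [2.22, 2.22, 2.79, 2.79, 3.14, 3.14, 3.14].

### API

Orientations are given as a unit quaternion [x, y, z, w].
In Python, from workcell import * gives the robot as it stands.
- The arm moves only by the tool apply_moves, never from a script. Its argument "rows" is a list of rows, each an object of numbers: "x", "y", "z": the shift along the tool's x, y, z in mm; "ax", "ay", "az": the turn, a rotation vector about the tool's x, y, z in degrees; "gripper": the closure, from 0 (fully open) to 1 (shut). A call has 1 to 5 rows; each row shifts and turns the commanded pose from where the row before left it, along the tool's axes as they then stand; what a row does not reach is not made up. A row lasts 1/12 s, in which the tool goes at most 41.7 mm and 7.16 degrees, less where a joint would pass 70% of its speed; a pose out of reach is approached as far as the arm can. A call with a gripper value outside its range is refused whole. The fingers move at their own pace and stop on an object; "newtons" is the grip in N (left out, the last holds). Time passes only in rows, so rows that do not move let the fingers close. It gives the time, the measured TCP pose, the force, the opening and the grip force at its end, in the units of the state.
- get_obs(): the state, without advancing time (a new reading comes with each control period).
- camera(name): name is "side" or "top"; returns a dict with "color" (400x640x3 uint8, red, green, blue), "fov_y" (degrees; the focal length in pixels is half the picture's height over the tangent of half this angle, whatever the lens; pixels are square), "cx", "cy" (the principal point, pixels), "rvec" (rotation vector, rad) and "tvec" (3), from world to camera coordinates, as OpenCV has them. Camera axes: x right, y down, z forward; pixel columns grow to the right and rows downward; lengths in m; the calibration is good to about 2 mm. A picture is of the moment at which its call begins. There is no depth.
- hand_in(): hands the job in; it is judged then, once.
The state is a dict: "clock": time; "joint_pos": joint angles; "joint_velocities": joint speeds; "tau": joint torques, N m; "position": TCP position; "ee_rot": TCP orientation; "ft_force": force on the tool from outside, world axes, zero at the start; "torque": the same for the moment, N m; "grip_width": opening from 0.0 (shut) to 1.0 (fully open); "grasp_force": force on a finger pad.
Only numpy, scipy, OpenCV 4.12 (cv2) and the standard library are available. Lean on these libraries where they do the work, as an engineer would, in place of code of your own. Each camera call takes 0.05 s, during which the arm holds its last target. There are 200 camera calls.

## Working session

There is one attempt and no reset: what is moved stays moved. The work goes in short steps, Python scripts to look and compute and a tool call to move; the robot and the scene stay as the last step left them, time stands still between calls to the robot, and variables do not carry over. Pictures are saved under pics/ and viewed, at most 10 in all, crops included, and the job is handed in when it is done.

Besides the shell and the picture viewer there is one more tool, called after ">>>" as a command line: name --argument value ..., lists and objects as JSON in quotes. apply_moves: Moves the arm, as the interface text tells. Its arguments: {"type":"object","properties":{"rows":{"type":"array","items":{"type":"object","properties":{"x":{"type":"number"},"y":{"type":"number"},"z":{"type":"number"},"ax":{"type":"number"},"ay":{"type":"number"},"az":{"type":"number"},"gripper":{"type":"number"}}}},"newtons":{"type":"number"}},"required":["rows"]}

```bash
mkdir -p pics; cat > h.py <<'E'
from workcell import *
import numpy as np, cv2
from scipy.spatial.transform import Rotation as R
def cal(c):
    f=200/np.tan(np.radians(c["fov_y"])/2)
    K=np.array([[f,0,c["cx"]],[0,f,c["cy"]],[0,0,1.]])
    M=cv2.Rodrigues(np.array(c["rvec"],float))[0]
    return K,M,np.array(c["tvec"],float)
def plane(c,u,v,z):
    K,M,t=cal(c);d=M.T@np.linalg.solve(K,[u,v,1.]);o=-M.T@t
    return o+d*(z-o[2])/d[2]
def proj(c,P):
    K,M,t=cal(c);p=(M@np.atleast_2d(P).T).T+t;p=(K@p.T).T
    return p[:,:2]/p[:,2:]
def tri(c1,p1,c2,p2):
    A=[];b=[]
    for c,p in((c1,p1),(c2,p2)):
        K,M,t=cal(c);d=M.T@np.linalg.solve(K,[*p,1.]);d/=np.linalg.norm(d);o=-M.T@t
        Q=np.eye(3)-np.outer(d,d);A.append(Q);b.append(Q@o)
    return np.linalg.solve(A[0]+A[1],b[0]+b[1])
def save(n,im): cv2.imwrite("pics/"+n+".png",cv2.cvtColor(im,cv2.COLOR_RGB2BGR))
E
python3 - <<'E'
from h import *
for n in("top","side"):
    c=camera(n);save(n+"0",c["color"]);np.save(n+"0.npy",c,allow_pickle=True)
    K,M,t=cal(c);print(n,c["fov_y"],c["cx"],c["cy"],-M.T@t,M[2])
o=get_obs();print({k:np.round(v,3) for k,v in o.items()}); print([x for x in dir() if 'tip' in x], tcp_to_tips if 'tcp_to_tips' in dir() else '')
E
```

```text
top 45.620511180790324 321.64625584287865 202.62469256255955 [ 0.26916665 -0.07626616  1.49009741] [ 0.09653612  0.01047031 -0.99527441]
side 51.514328524264734 316.00944323037334 204.72803567252254 [-0.27588894 -1.11015716  0.70311001] [ 0.50882591  0.74924503 -0.42394348]
{'clock': np.float64(0.1), 'joint_pos': array([ 1.17 ,  0.333, -0.065,  1.461,  0.022,  1.35 , -0.088]), 'joint_velocities': array([-0.001, -0.003, -0.001, -0.002,  0.001,  0.001,  0.001]), 'tau': array([ 2.0000e-03, -6.2675e+01,  4.9000e-02, -3.9243e+01,  1.6000e-02,
        7.0000e-03, -0.0000e+00]), 'position': array([ 0.23 , -0.581,  0.204]), 'ee_rot': array([ 0.982,  0.188, -0.   , -0.001]), 'ft_force': array([-0.251,  0.463, -0.22 ]), 'torque': array([-0.038,  0.054, -0.01 ]), 'grasp_force': np.float64(0.0), 'grip_width': np.float64(0.997)}
['tcp_to_tips'] 0.011
```

View pics/top0.png

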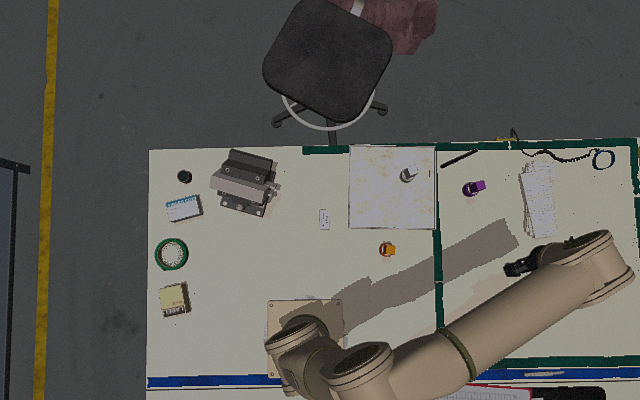

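View pics/side0.png

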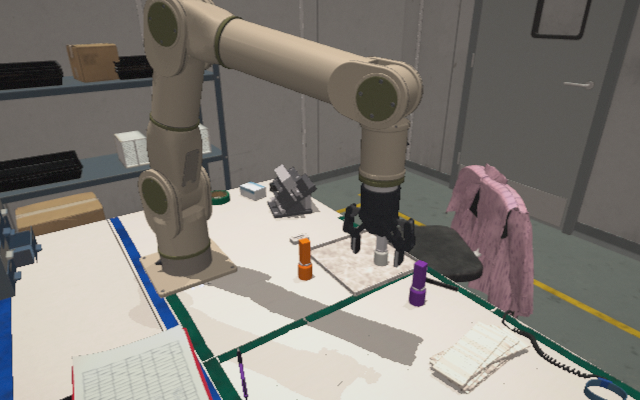

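Drift candidates in the top view are: aluminium with an off-white head in the pan at (408,174), orange at (387,248) and purple at (474,188). I choose the one in the pan. In the top view the vise is at about (245,183), and in the side view at about (290,190). I'll check with a close crop.

```bash
python3 - <<'E'
from h import *
t=np.load("top0.npy",allow_pickle=True).item()["color"];s=np.load("side0.npy",allow_pickle=True).item()["color"]
def cr(im,u,v,w,h,k):return cv2.resize(im[v:v+h,u:u+w],None,fx=k,fy=k,interpolation=cv2.INTER_CUBIC)
a=cr(t,205,143,80,60,5);b=cr(t,380,150,60,45,20/3)
c=cr(s,255,155,80,60,5);d=cr(s,350,210,80,60,5)
save("crop1",np.vstack([np.hstack([a,b]),np.hstack([c,d])]))
E
```

```text
(no output)
```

View pics/crop1.png

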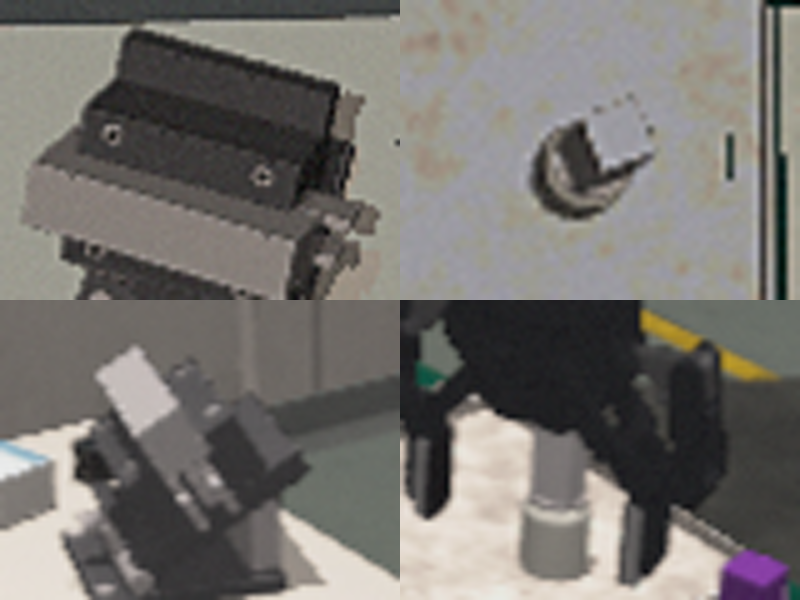

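The crop confirms the choice: it shows a square aluminium shank on an off-white round head, with the shank top at about (412.7,170.3) in the top view. The bar's light top face spans about (210–266, 179–197) in the top view. Next I measure both.

```bash
python3 - <<'E'
from h import *
T=np.load("top0.npy",allow_pickle=True).item();t=T["color"]
S=np.load("side0.npy",allow_pickle=True).item();s=S["color"]
print(t[160:182:1,398:422].mean(2).astype(int))
print("bar");print(t[172:202,206:274:2].mean(2).astype(int))
E
```

```text
[[156 157 156 158 156 156 155 158 154 159 155 154 155 152 152 156 155 157
  155 156 151 152 156 153]
 [156 157 156 155 161 151 154 157 156 156 156 154 149 153 149 151 154 155
  154 154 155 152 150 146]
 [157 158 158 158 151 156 155 156 156 157 156 154 151 153 159 153 158 157
  155 155 156 159 155 151]
 [159 159 156 156 157 155 159 155 156 156 158 157 159 154 159 159 156 156
  154 153 154 153 154 151]
 [157 155 154 153 155 154 155 156 154 154 157 156 156 158 153 157 118 149
  155 156 152 155 157 152]
 [156 157 152 145 151 157 156 158 158 158 156 158 159 157 129 148 154 140
  157 156 160 157 155 151]
 [157 155 147 146 147 156 158 159 156 158 159 112 135 155 156 159 157 153
  159 156 158 157 153 154]
 [153 152 155 154 156 159 160 163 170 155 161 155 156 159 159 156 156 157
  132 156 158 160 157 157]
 [157 154 154 155 158 163 171 136  85  84 158 159 159 158 153 157 156 160
  156 156 160 158 158 156]
 [157 157 156 162 163 114  96  76  46  30 163 162 157 155 158 158 156 153
  159  87 145 154 155 160]
 [155 155 157 165 102 117  74  50  52  38 153 163 159 154 159 158 157 155
  159 131 147 15
[... 618 characters left out ...]
[165 113  53  38 105 124 123 105  56  50  52  50  63  93 145 126 130 160
  159 152 152 154 154 155]
 [162 134  64  48  45 119 122  90  51  46  96 122 149 143 121 120 153 157
  158 155 150 152 154 156]
 [152 156 106  61  53  65 111 126 107  91 107 115 101 121  95 151 158 153
  157 154 152 155 150 157]
 [156 160 160  71  44  49  56  85 120 124 128 118 123  99 144 159 154 153
  155 153 157 156 157 158]
 [151 154 153 125  77  47  45  52  56  53  46  46  90 150 154 161 155 156
  157 161 157 155 154 158]]
bar
[[151 149 156 ...  16  24  40]
 [152 151 152 ...  19  31  35]
 [152 148 151 ...  26  23  43]
 ...
 [151 149 152 ...  67  87 143]
 [152 151 150 ...  90  81 146]
 [148 154 152 ...  91  77 145]]
```

```bash
python3 - <<'E'
from h import *
np.set_printoptions(linewidth=250,threshold=100000,precision=4,suppress=True)
T=np.load("top0.npy",allow_pickle=True).item();t=T["color"]
S=np.load("side0.npy",allow_pickle=True).item();s=S["color"]
q=[(407.3,167),(415,164),(418.5,171.8),(410,175)]
P=np.array([plane(T,u+.0,v,.124) for u,v in q]);print(P,P.mean(0))
print("edges",np.linalg.norm(np.diff(P,axis=0),axis=1)); d=np.diff(P,axis=0);print(np.degrees(np.arctan2(d[:,1],d[:,0]))%90)
print(proj(S,[P.mean(0),P.mean(0)-[0,0,.122]]))
g=t.mean(2);print(g[170:200,206:278].astype(int))
print("pan head z=.05 px",proj(T,[P.mean(0)-[0,0,.074]]))
E
```

```text
[[ 0.4998 -0.3126  0.124 ]
 [ 0.508  -0.3352  0.124 ]
 [ 0.4849 -0.3444  0.124 ]
 [ 0.4762 -0.3194  0.124 ]] [ 0.4922 -0.3279  0.124 ]
edges [0.0241 0.0249 0.0264]
[20.0767 21.6743 19.3974]
[[382.6538 226.9188]
 [380.2697 261.9622]]
[[152 150 151 152 148 150 154 152 151 154 160 120  87  86  78  65  58  56  51  83  83  19 103  68  61  62  63  57  52  56  59  54  61  61  59  46  61  62  58  40  35  36  36  37  40  39  38  49  46  44  40  45  42  43  39  46  44  36  44  41  43
   48  47  42  21  52  88 110 105  98 153 151]
 [150 150 151 150 152 150 153 152 160 135 102  84  86  86  75  61  60  57  59  56  75 114 109  66  58  63  54  59  57  59  55  54  58  56  56  58  63  63  60  62  63  59  50  42  41  40  33  40  43  35  44  41  42  44  46  43  41  48  40  44  40
   36  33  25  13  38  42  43  42 119 158 152]
 [151 146 149 153 156 149 155 157 119  97  82  85  86  85  69  54  55  59  63  58  55  67  58  61  57  61  58  54  56  58  62  56  56  57  54  59  60  53  65  55  60  59  46  64  65  59  39  35  38  41  37  39  41  41  48  43  44  44  47  45  42
   45  16  25  24  44  40  26  65  
[... 7263 characters left out ...]
27 131 141  65  45  51  44
   33  29  89  90  83  79 137 148 144 147 146]
 [149 152 149 153 152 150 151 150 149 152 151 150 149 152 159 142  77  60  70  60  54  75  79  83  63  61  67  63  56  51  54  53  55  43  46  56  53  61  78 113 144 139 132 128 129 125 127 128 126 127 127 127 123 126 129 131 113  56  43  50  41
   26  68  91  91  81 141 150 143 148 145 140]
 [151 150 149 149 152 150 149 148 153 151 149 151 153 154 161  87  61  63  69  65  61  66  64  39  61  70  53  53  56  60  60  47  54  56  51  50  50  50  49  59  61  76 105 142 132 133 128 127 125 127 125 129 127 125 126 137  84  51  72  45  35
   21  67  93  87  84 143 144 145 142 144 143]]
pan head z=.05 px [[408.3875 173.4621]]
```

```bash
cat > bar.py <<'E'
from h import *
def line(pts):
    vx,vy,x,y=cv2.fitLine(np.float32(pts),cv2.DIST_HUBER,0,.01,.01).ravel();return np.cross([x,y,1],[x+vx,y+vy,1])
def quad(im,seed,lo,hi,r=.5):
    g=cv2.medianBlur(im,3).mean(2);m=((g>lo)&(g<hi)).astype(np.uint8)
    m=cv2.morphologyEx(m,cv2.MORPH_OPEN,np.ones((3,3),np.uint8))
    _,l=cv2.connectedComponents(m,connectivity=4);m=(l==l[seed[1],seed[0]]).astype(np.uint8)
    ct=max(cv2.findContours(m,cv2.RETR_EXTERNAL,cv2.CHAIN_APPROX_NONE)[0],key=cv2.contourArea)
    h=cv2.convexHull(ct)
    for e in np.arange(1,12,.25):
        a=cv2.approxPolyDP(h,e,True)
        if len(a)<=4:break
    a=a[:,0].astype(float);p=ct[:,0].astype(float);n=len(a);L=[]
    for i in range(n):
        A,B=a[i],a[(i+1)%n];d=(B-A)/np.linalg.norm(B-A);s=(p-A)@d;o=(p-A)@[-d[1],d[0]]
        k=(abs(o)<1.6)&(s>.15*np.linalg.norm(B-A))&(s<.85*np.linalg.norm(B-A));l=line(p[k]);l=l/np.hypot(*l[:2])
        c=a.mean(0); sg=np.sign(l@[*c,1]);l=l*sg;l[2]+=r;L.append(l)   # push out by r px
    q=[]
    for i in range(n):
        x=np.cross(L[i-1],L[i]);q.append(x[:2]/x[2])
    return np.array(q),m.sum()
E
python3 - <<'E'
from bar import *
np.set_printoptions(linewidth=250,threshold=100000,precision=2,suppress=True)
T=np.load("top0.npy",allow_pickle=True).item();S=np.load("side0.npy",allow_pickle=True).item()
print(quad(T["color"],(240,188),104,143))
print(S["color"].mean(2)[160:192,270:308].astype(int))
E
```

```text
(array([[209.5 , 174.43],
       [263.61, 190.77],
       [261.05, 203.06],
       [209.5 , 187.43]]), np.uint64(688))
[[107 106 107 107 108 106 106 105 106 104 106 106 106 107 106 106 107 106 107 106 105 106 106 107 106 107 106 105 103 104 104 102 106 113 118 115 106 104]
 [107 105 107 106 107 107 106 105 105 105 104 106 104 107 107 106 107 106 106 105 105 105 105 105 106 105 106 104 104 105 105 103 106 113 118 113 105 105]
 [106 106 106 107 106 105 106 106 105 105 104 105 106 106 105 106 106 107 107 107 106 106 104 105 107 106 105 105 104 106 105 103 105 114 118 112 105 103]
 [107 107 106 107 105 105 106 105 105 105 104 105 105 106 106 106 106 105 106 107 106 106 106 106 106 106 105 105 105 104 104 104 104 113 117 115 106 104]
 [106 104 106 107 105 105 105 106 107 105 106 145 147 107 105 106 106 108 107 106 106 106 106 105 106 106 105 104 105 104 104 103 104 112 117 114 106 103]
 [107 104 105 106 105 105 106 106 106 104 146 184 190 156 107 106 107 107 107 106 106 104 106 105 104 105 105 106 104 103 105 103 103 112 118 114 105 103]
 [106 105 106 106 105 105 103 106 147 176 182 191 1
[... 3279 characters left out ...]
10 110 110 109 113 103 101 111  89  57  50  53  52  52  53  52  51  51  52  58]
 [ 63  36  38  38  32  36  50  74  85  91 106 108  80  57  57  66  96 112 109 110 109 110 111 110 107 112 123 103  54  54  53  51  53  54  54  54  53  52]
 [ 44  53  53  40  38  37  40  67  86 100 103  94  75  56  56  53  71  98 109 113 100  85 102 113 113 122 130 124  93  52  50  51  52  52  51  50  54  55]
 [ 60  43  51  44  39  39  38  57  77  89  93  88  75  55  52  52  55  82 105 118 100  60  97 116 113 106 147 182 146  69  54  52  52  53  53  53  51  55]
 [169 119  75  64  68  69  94 151 140  86  88  74  58  54  53  53  54  61 101 122 101  69  72 100 111 107 134 186 181 113  55  56  54  54  60  59  52  52]]
```

```bash
python3 - <<'E'
from bar import *
np.set_printoptions(linewidth=250,precision=4,suppress=True)
T=np.load("top0.npy",allow_pickle=True).item();S=np.load("side0.npy",allow_pickle=True).item()
q,_=quad(S["color"],(284,172),146,256,.4);print(q)
# order: +y back, -y back, -y front, +y front
q=sorted(q.tolist(),key=lambda p:p[1]); yb,yf,mb,mf=q[0],q[1],q[2],q[3]
t=[(210.7,174.8),(263.6,190.8),(261,202.8),(208.4,187.1)]
P=np.array([tri(T,a,S,b) for a,b in zip(t,[yb,mb,mf,yf])]);print(P)
print("reproj T",proj(T,P)-t); print("S",proj(S,P)-[yb,mb,mf,yf])
print("edges",np.linalg.norm(np.roll(P,-1,0)-P,axis=1),"cent",P.mean(0))
L=(P[0]+P[3])/2;Rr=(P[1]+P[2])/2;d=L-Rr;print("ends",L,Rr,"yaw",np.degrees(np.arctan2(-d[0],d[1])),"rock",np.degrees(np.arcsin(d[2]/np.linalg.norm(d))))
n=np.cross(P[1]-P[3],P[0]-P[2]);print(n/np.linalg.norm(n))
E
```

```text
[[282.2618 163.5139]
 [290.4447 176.1052]
 [281.1014 181.8797]
 [273.5632 168.8899]]
[[0.4866 0.2504 0.1569]
 [0.4353 0.1003 0.1624]
 [0.4026 0.1109 0.1442]
 [0.4535 0.262  0.138 ]]
reproj T [[ 0.2773 -0.5131]
 [ 0.0376 -0.0694]
 [-0.1029  0.196 ]
 [ 0.1595 -0.3021]]
S [[-0.4189  0.0259]
 [-0.0613  0.0048]
 [ 0.1744 -0.0114]
 [-0.2485  0.012 ]]
edges [0.1587 0.0389 0.1595 0.0398] cent [0.4445 0.1809 0.1504]
ends [0.47   0.2562 0.1474] [0.419  0.1056 0.1533] yaw -18.723605352211926 rock -2.1245295436985225
[-0.4353  0.1821  0.8817]
```

Both measurements agree with the given sizes:
- **Bar:** edges 159 x 39 mm. Its top centre is at (0.4445, 0.181, 0.150), with the -y end about 6 mm higher.
- **Drift:** at (0.492, -0.328), with its flats at about 20.5°.

I'll move over the drift now.

>>> apply_moves --rows '[{"x": 37, "y": -15, "gripper": 0}, {"x": 37, "y": -15}, {"x": 37, "y": -15}, {"x": 37, "y": -15}, {"x": 37, "y": -15}]'

```text
invalid input at $.rows[0]: expected keys x, y, z, ax, ay, az, gripper
```

>>> apply_moves --rows '[{"x": 37, "y": -15, "az": 1.1}, {"x": 37, "y": -15}, {"x": 37, "y": -16}, {"x": 37, "y": -16}, {}]'

```text
invalid input at $.rows[0]: expected keys x, y, z, ax, ay, az, gripper
```

```bash
cat > to.py <<'E'
from h import *
np.set_printoptions(precision=4,suppress=True)
def delta(target,zdir=None,head=None):
    o=get_obs();r=R.from_quat(o["ee_rot"])
    print("t",o["clock"],"pos",o["position"],"F",o["ft_force"],"q",o["joint_pos"],"w",o["grip_width"])
    print("axes",r.as_matrix().T)
    print("shift mm",1000*r.inv().apply(np.array(target)-o["position"]))
    if zdir is not None:
        z=r.as_matrix()[:,2];v=np.cross(z,zdir);a=np.arctan2(np.linalg.norm(v),z@zdir);v=v/(np.linalg.norm(v)+1e-12)*a
        print("turn deg",np.degrees(r.inv().apply(v)))
E
python3 - <<'E'
from to import *
delta([.492,-.328,.079],[0,0,-1])
t=camera("top");s=camera("side")
save("near",np.hstack([cv2.resize(t["color"][140:200,370:450],None,fx=5,fy=5,interpolation=2),cv2.resize(s["color"][190:280,330:430],(400,300),interpolation=2)]))
E
```

```text
t 0.1 pos [ 0.2304 -0.5806  0.2042] F [-0.2515  0.4632 -0.2197] q [ 1.1704  0.3328 -0.0647  1.4609  0.0216  1.3499 -0.0885] w 0.9969047944721415
axes [[ 0.9295  0.3689 -0.0001]
 [ 0.3689 -0.9295 -0.0013]
 [-0.0005  0.0012 -1.    ]]
shift mm [ 336.3432 -138.1037  125.3428]
turn deg [-0.0731  0.004   0.    ]
```

View pics/near.png

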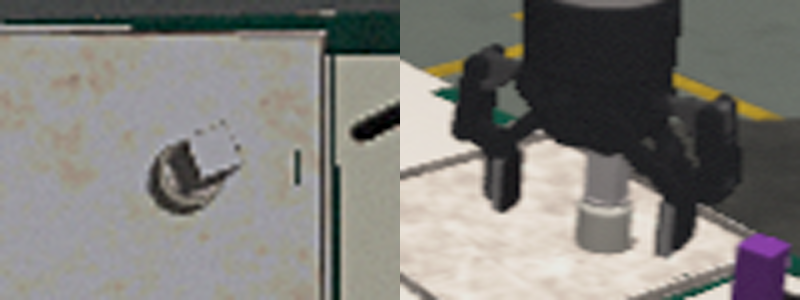

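All keys are required, so the arm has not moved yet (the picture is unchanged). I'll resend with full rows.

>>> apply_moves --rows '[{"x": 37, "y": -15, "z": 0, "ax": 0, "ay": 0, "az": 0, "gripper": 0}, {"x": 37, "y": -15, "z": 0, "ax": 0, "ay": 0, "az": 0, "gripper": 0}, {"x": 37, "y": -15, "z": 0, "ax": 0, "ay": 0, "az": 0, "gripper": 0}, {"x": 37, "y": -15, "z": 0, "ax": 0, "ay": 0, "az": 0, "gripper": 0}, {"x": 37, "y": -15, "z": 0, "ax": 0, "ay": 0, "az": 0, "gripper": 0}]'

```text
clock: 0.62
position: [0.3759, -0.4414, 0.2049]
ee_rot: [0.982, 0.188, -0.0, 0.0]
ft_force: [0.0, -1.0, 0.2]
grip_width: 1.001
grasp_force: 0.0
```

>>> apply_moves --rows '[{"x": 37, "y": -15, "z": 0, "ax": 0, "ay": 0, "az": 1.1, "gripper": 0}, {"x": 37, "y": -15, "z": 0, "ax": 0, "ay": 0, "az": 0, "gripper": 0}, {"x": 37, "y": -16, "z": 0, "ax": 0, "ay": 0, "az": 0, "gripper": 0}, {"x": 37, "y": -16, "z": 0, "ax": 0, "ay": 0, "az": 0, "gripper": 0}, {"x": 0, "y": 0, "z": 0, "ax": 0, "ay": 0, "az": 0, "gripper": 0}]'

```text
clock: 1.03
position: [0.4973, -0.3238, 0.2048]
ee_rot: [0.983, 0.184, 0.002, -0.002]
ft_force: [0.4, 0.6, 0.2]
grip_width: 1.001
grasp_force: 0.0
```

```bash
python3 - <<'E'
from to import *
delta([.492,-.328,.079],[0,0,-1])
t=camera("top");s=camera("side")
save("near2",np.hstack([cv2.resize(t["color"][140:200,370:450],None,fx=5,fy=5,interpolation=2),cv2.resize(s["color"][190:280,330:430],(400,300),interpolation=2)]))
E
```

```text
t 1.0333 pos [ 0.4973 -0.3238  0.2048] F [0.4309 0.5626 0.1757] q [ 0.7348  0.278  -0.2818  1.5376  0.0739  1.3363 -0.7546] w 1.0009790807849683
axes [[ 0.9323  0.3616  0.0039]
 [ 0.3617 -0.9323 -0.0025]
 [ 0.0027  0.0037 -1.    ]]
shift mm [ -6.9812   2.2737 125.7784]
turn deg [-0.143  -0.2206 -0.    ]
```

View pics/near2.png

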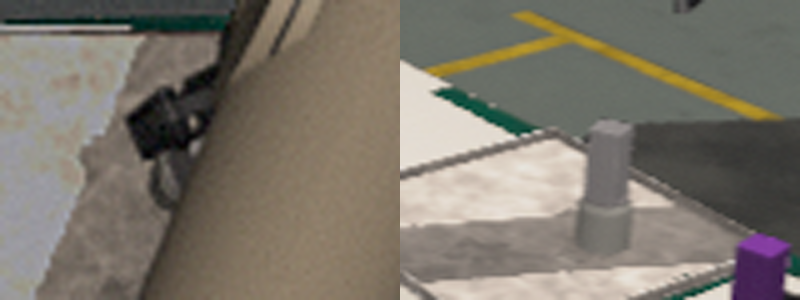

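The side view shows the drift unobstructed: head base at about (381,263) and shank top at about (383,227). That matches the projected estimate, so I'll descend.

>>> apply_moves --rows '[{"x": -7, "y": 2, "z": 20, "ax": 0, "ay": 0, "az": 0, "gripper": 0}, {"x": 0, "y": 0, "z": 30, "ax": 0, "ay": 0, "az": 0, "gripper": 0}, {"x": 0, "y": 0, "z": 30, "ax": 0, "ay": 0, "az": 0, "gripper": 0}, {"x": 0, "y": 0, "z": 25, "ax": 0, "ay": 0, "az": 0, "gripper": 0}, {"x": 0, "y": 0, "z": 20, "ax": 0, "ay": 0, "az": 0, "gripper": 0}]'

```text
clock: 1.55
position: [0.483, -0.338, 0.0776]
ee_rot: [0.984, 0.177, -0.001, -0.0]
ft_force: [0.4, 0.0, 0.3]
grip_width: 1.001
grasp_force: 0.0
```

>>> apply_moves --rows '[{"x": 0, "y": 0, "z": 0, "ax": 0, "ay": 0, "az": 0, "gripper": 0}, {"x": 0, "y": 0, "z": 0, "ax": 0, "ay": 0, "az": 0, "gripper": 0}, {"x": 0, "y": 0, "z": 0, "ax": 0, "ay": 0, "az": 0, "gripper": 0}]'

```text
clock: 1.8
position: [0.4855, -0.338, 0.0814]
ee_rot: [0.984, 0.178, 0.001, 0.001]
ft_force: [0.1, 0.2, 1.3]
grip_width: 1.002
grasp_force: 0.0
```

```bash
python3 - <<'E'
from to import *
delta([.492,-.328,.079],[0,0,-1])
E
```

```text
t 1.8 pos [ 0.4855 -0.338   0.0814] F [0.0813 0.1903 1.296 ] q [ 0.7474  0.3696 -0.2638  1.6885  0.1067  1.0958 -0.7616] w 1.002431040378765
axes [[ 0.9368  0.3498  0.0008]
 [ 0.3498 -0.9368  0.0017]
 [ 0.0013 -0.0013 -1.    ]]
shift mm [ 9.6109 -7.0798  2.4303]
turn deg [ 0.0955 -0.0446  0.    ]
```

>>> apply_moves --rows '[{"x": 9.5, "y": -7, "z": 2, "ax": 0, "ay": 0, "az": 0, "gripper": 0}, {"x": 0, "y": 0, "z": 0, "ax": 0, "ay": 0, "az": 0, "gripper": 0}, {"x": 0, "y": 0, "z": 0, "ax": 0, "ay": 0, "az": 0, "gripper": 0}, {"x": 0, "y": 0, "z": 0, "ax": 0, "ay": 0, "az": 0, "gripper": 0}]'

```text
clock: 2.13
position: [0.4922, -0.3268, 0.0786]
ee_rot: [0.984, 0.179, 0.0, 0.0]
ft_force: [0.7, -0.2, -0.3]
grip_width: 1.0
grasp_force: 0.0
```

```bash
python3 - <<'E'
from to import *
delta([.492,-.328,.079],[0,0,-1])
print(np.degrees(R.from_quat(get_obs()["ee_rot"]).as_euler("zyx")))
s=camera("side");save("near3",cv2.resize(s["color"][190:280,330:430],(700,600),interpolation=2))
E
```

```text
t 2.1333 pos [ 0.4922 -0.3268  0.0786] F [ 0.6852 -0.1672 -0.3074] q [ 0.7301  0.3723 -0.2697  1.6919  0.1097  1.0912 -0.784 ] w 0.9997443866239281
axes [[ 0.9361  0.3516  0.0005]
 [ 0.3516 -0.9361  0.0009]
 [ 0.0008 -0.0006 -1.    ]]
shift mm [-0.634   1.0816 -0.4146]
turn deg [ 0.0506 -0.03    0.    ]
[-20.5874   0.0459 179.9632]
```

View pics/near3.png

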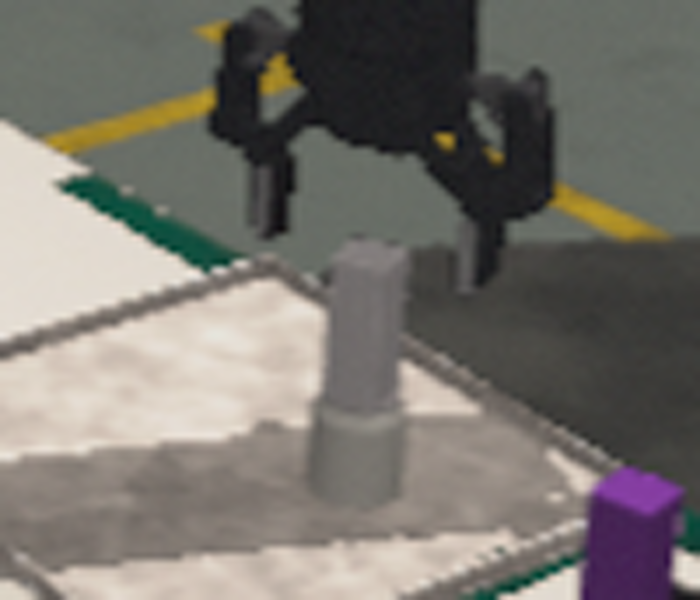

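The side view shows the fingertips at px (369,225) and (397,234), which looks higher than expected. I'll check this against the projection of the TCP.

```bash
python3 - <<'E'
from to import *
s=camera("side");o=get_obs();S0=np.load("side0.npy",allow_pickle=True).item()
r=R.from_quat(o["ee_rot"]);p=o["position"]
for off in ([0,42,-2],[0,-42,-2],[0,0,-62]):
    print("now",proj(s,p+r.apply(np.array(off)/1e3)), "start",proj(S0,np.array([.2304,-.5806,.2042])+R.from_quat([.982,.188,0,0]).apply(np.array(off)/1e3)))
g=s["color"].astype(int).mean(2)
im=s["color"];t=camera("top")
save("cmp",np.vstack([np.hstack([cv2.resize(im[150:270,320:440],(400,400),interpolation=2),cv2.resize(S0["color"][170:290,320:440],(400,400),interpolation=2)]),np.zeros((2,800,3),np.uint8)]))
print(s["rvec"]-S0["rvec"],s["tvec"]-S0["tvec"])
E
```

```text
now [[394.359  243.7617]] start [[393.3667 279.5683]]
now [[369.0737 235.8716]] start [[357.047  266.9072]]
now [[382.6846 221.9529]] start [[376.2988 248.3253]]
[0. 0. 0.] [0. 0. 0.]
```

View pics/cmp.png

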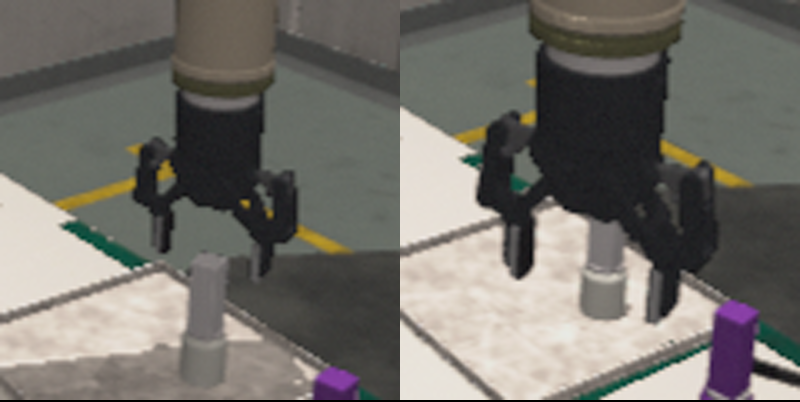

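The gripper appears about 10 px higher than its reported pose in both side pictures. I'll check the +y finger in the top view numerically.

```bash
python3 - <<'E'
from to import *
t=camera("top");s=camera("side");o=get_obs()
r=R.from_quat(o["ee_rot"]);p=o["position"]
for z in (-2,-32,-60):
  for y in (-32,-57): print(z,y,"top",proj(t,p+r.apply(np.array([0,y,z])/1e3)),"side",proj(s,p+r.apply(np.array([0,y,z])/1e3)))
g=t["color"].mean(2)
for v in range(150,186): print(v,"".join("#" if x<30 else "+" if x<60 else "-" if x<110 else "." for x in g[v,380:440]))
g=s["color"].mean(2)
print()
for v in range(190,242): print(v,"".join("#" if x<30 else "+" if x<60 else "-" if x<110 else "." for x in g[v,355:412]))
E
```

```text
-2 -32 top [[399.9287 176.0387]] side [[371.9401 236.878 ]]
-2 -57 top [[392.1924 179.1262]] side [[364.6931 234.6116]]
-32 -32 top [[401.4767 174.4813]] side [[372.429  228.1628]]
-32 -57 top [[393.575  177.6345]] side [[365.1038 225.9641]]
-60 -32 top [[402.9826 172.9663]] side [[372.8945 219.8665]]
-60 -57 top [[394.92   176.1832]] side [[365.4946 217.734 ]]
150 ......................-.......-+#-+++....-....-------.......
151 ......................-....-.--+#-+#....--...------.......-.
152 .......................--....--+-+++....-....----..-........
153 ...................----.-...-+-+++#-...-+...-------.........
154 ..................----......-++++++....--...-------.........
155 .................----.......-+++++-...-+...------...........
156 .................--.-...-...-+++++....--..--------..........
157 ................---.....-..-+++++-....+------------.-.......
158 .................-.........-#++++....-----------.-..........
159 ...........................+#+++-...-------------...........
160 ..........................-+#++#...------------....-........
161 .................
[... 4128 characters left out ...]
+---++++----------
231 ........-----..---..------....---------+---+++-----------
232 ......--........---..--.----.-------------+#+------++-++-
233 ..-..............-----..----.-----+---------------+++++++
234 --.................---.----...---------------------++++++
235 .....................-----.-..----------------------+++++
236 ......................---..-..-----------------------++++
237 .......................---.-..-------------------------++
238 .......................-----..-------------------------++
239 .......................---.-..--------------------------+
240 .......................-.---..--.------------------------
241 .......................--..-.----..----------------------
```

Lateral position agrees in both views, but the fingertips really stand about 35 mm higher than reported. I'll go down gently and recheck in the picture.

>>> apply_moves --rows '[{"x": 0, "y": 0, "z": 10, "ax": 0, "ay": 0, "az": 0, "gripper": 0}, {"x": 0, "y": 0, "z": 10, "ax": 0, "ay": 0, "az": 0, "gripper": 0}, {"x": 0, "y": 0, "z": 0, "ax": 0, "ay": 0, "az": 0, "gripper": 0}, {"x": 0, "y": 0, "z": 0, "ax": 0, "ay": 0, "az": 0, "gripper": 0}]'

```text
clock: 2.72
position: [0.491, -0.3264, 0.0566]
ee_rot: [0.984, 0.178, -0.001, -0.001]
ft_force: [0.4, -0.4, 0.8]
grip_width: 1.003
grasp_force: 0.0
```

```bash
python3 - <<'E'
from to import *
s=camera("side");delta([.492,-.328,.05],[0,0,-1]);o=get_obs()
r=R.from_quat(o["ee_rot"]);p=o["position"]
for y,z in((-42,-2),(42,-2),(0,-62)): print(proj(s,p+r.apply(np.array([0,y,z])/1e3)))
g=s["color"].mean(2)
for v in range(204,250): print(v,"".join("#" if x<30 else "+" if x<60 else "-" if x<110 else "." for x in g[v,355:412]))
E
```

```text
t 2.7667 pos [ 0.4914 -0.3267  0.0573] F [-0.0144  0.3964  0.1123] q [ 0.7283  0.3958 -0.2672  1.7094  0.1172  1.0532 -0.7896] w 0.9979167788284898
axes [[ 0.9364  0.351  -0.0006]
 [ 0.351  -0.9364 -0.0009]
 [-0.0009  0.0006 -1.    ]]
shift mm [0.0943 1.4499 7.3053]
turn deg [-0.0516  0.0369  0.    ]
[[368.5691 241.804 ]]
[[393.6493 249.8842]]
[[382.0944 228.2373]]
204 --...-+++#+++++++++++++#++++++++++++++++#+---------------
205 .....-#+++-+++--++++##++++#+#++#+#+##+++##---------------
206 .....-#+++++----+++++++++#++++#++++#+++++#---------------
207 ....--++++++----#+++++++++++++#+++++++++++---------------
208 ------#+####-----+#++++++++++#++++++++++++---------------
209 -----+++#++#-----##+#++++++++#++++++++++++--+-----++-----
210 -----#++##+-------##++++#++++++++#+++#+++++++++++--+-----
211 -----+++#++-------#+#+++++++#+++++++++++++++++++++-++----
212 -----##++++-----++++#+#++++++++++++++++++++++++++++++----
213 -----+#++++----+++++#+#+++++##+#+++++++##-.-+++++++++----
214 -----+++++++--+#+#+++++++++++++#+++++++#+-..-++++++++----
215 ----++###+++++#++##--#++++++++++++++++#+++---+
[... 1419 characters left out ...]
---+++----------++
239 .......................-.---..------------++------------+
240 .......................-----.---.------------------------
241 .......................-----.----..----------------------
242 ......................------.----------------------------
243 ......................------.--------..------------------
244 ......................------.--...----..-----------------
245 ......................---------.....----..---------------
246 ......................---------.......---.---------------
247 ......................-----.---........----..------------
248 ......................-----.---..........----------------
249 .....................----.-..-............---------------
```

>>> apply_moves --rows '[{"x": 0, "y": 1.4, "z": 14, "ax": 0, "ay": 0, "az": 0, "gripper": 0}, {"x": 0, "y": 0, "z": 0, "ax": 0, "ay": 0, "az": 0, "gripper": 0.3}, {"x": 0, "y": 0, "z": 0, "ax": 0, "ay": 0, "az": 0, "gripper": 1}, {"x": 0, "y": 0, "z": 0, "ax": 0, "ay": 0, "az": 0, "gripper": 1}, {"x": 0, "y": 0, "z": 0, "ax": 0, "ay": 0, "az": 0, "gripper": 1}]' --newtons 80

```text
clock: 3.18
position: [0.4926, -0.3283, 0.0447]
ee_rot: [0.984, 0.178, 0.0, 0.0]
ft_force: [0.6, -0.2, 0.7]
grip_width: 0.454
grasp_force: 0.0
```

>>> apply_moves --rows '[{"x": 0, "y": 0, "z": 0, "ax": 0, "ay": 0, "az": 0, "gripper": 1}, {"x": 0, "y": 0, "z": 0, "ax": 0, "ay": 0, "az": 0, "gripper": 1}, {"x": 0, "y": 0, "z": 0, "ax": 0, "ay": 0, "az": 0, "gripper": 1}, {"x": 0, "y": 0, "z": 0, "ax": 0, "ay": 0, "az": 0, "gripper": 1}, {"x": 0, "y": 0, "z": 0, "ax": 0, "ay": 0, "az": 0, "gripper": 1}]'

```text
clock: 3.6
position: [0.4927, -0.3284, 0.0446]
ee_rot: [0.984, 0.178, 0.0, 0.0]
ft_force: [-0.5, 1.1, 6.3]
grip_width: 0.295
grasp_force: 78.5
```

```bash
python3 - <<'E'
from to import *
s=camera("side");delta([.492,-.328,.043],[0,0,-1]);print(get_obs()["grasp_force"])
g=s["color"].mean(2)
for v in range(208,270): print(v,"".join("#" if x<30 else "+" if x<60 else "-" if x<110 else "." for x in g[v,355:412]))
E
```

```text
t 3.65 pos [ 0.4927 -0.3283  0.0445] F [-0.843   0.7709  6.1965] q [ 0.7271  0.4128 -0.2648  1.7158  0.123   1.0282 -0.7922] w 0.29344668986069383
axes [[ 0.9363  0.3511  0.0006]
 [ 0.3511 -0.9363  0.0008]
 [ 0.0009 -0.0005 -1.    ]]
shift mm [-0.5095 -0.5285  1.5468]
turn deg [ 0.0465 -0.035  -0.    ]
78.49385619163513
208 ------------++-+#+++++#+++++++++++++++++++---------------
209 ----------++++++++++#+#+##+#++#+#+++##++#+---------------
210 --------+++++++++#+#+++#++++++#++++++++++#+--------------
211 --------+++++++++#+##+++++#++++++++++++++++--------------
212 --------#+++++++++++++++++++++++#++++++++++--------------
213 ---------++++-++--+++#++++#+#++#+++++++++++-..-----------
214 ---------++++++++--##+++++++++++++++#++++++--...---------
215 ---------++++++++--+++++#++++++++++#++#++++---.....------
216 ----------+++++++---+++##+#++++++++++#++++++---......----
217 ----------#+++++++--+++#+++++++++#+#+++#++++--------..---
218 -----------+++++++--#++++++++##++++#+++#--++++---++-..---
219 -----------++++#++--++++++++++##++++++#---++++++--+--.---
220 -----------#+++++++++++##+++++
[... 2365 characters left out ...]
.................-
259 ...................----........-.........................
260 ...................----........-.........................
261 ...................----........-.........................
262 ...................----........-.........................
263 -...................---.......--.........................
264 .....................--.......-..........................
265 .........................................................
266 .........................................................
267 .........................................................
268 .........................................................
269 .........................................................
```

Both pads grip the shank (opening 25 mm, 78 N), and the tips are about 18 mm above the head. I'll lift and carry it to the vise.

>>> apply_moves --rows '[{"x": 0, "y": 0, "z": -20, "ax": 0, "ay": 0, "az": 0, "gripper": 1}, {"x": 0, "y": 0, "z": -40, "ax": 0, "ay": 0, "az": 0, "gripper": 1}, {"x": 0, "y": 0, "z": -40, "ax": 0, "ay": 0, "az": 0, "gripper": 1}, {"x": 0, "y": 0, "z": -40, "ax": 0, "ay": 0, "az": 0, "gripper": 1}, {"x": 2, "y": -20, "z": -40, "ax": 0, "ay": 0, "az": 0, "gripper": 1}]' --newtons 110

```text
clock: 4.07
position: [0.4864, -0.3129, 0.2226]
ee_rot: [0.984, 0.176, -0.0, 0.001]
ft_force: [0.4, 0.1, -1.9]
grip_width: 0.29
grasp_force: 108.4
```

>>> apply_moves --rows '[{"x": 4, "y": -36, "z": -10, "ax": 0, "ay": 0, "az": 0, "gripper": 1}, {"x": 4, "y": -36, "z": 0, "ax": 0, "ay": 0, "az": 0, "gripper": 1}, {"x": 4, "y": -36, "z": 0, "ax": 0, "ay": 0, "az": 0, "gripper": 1}, {"x": 4, "y": -36, "z": 0, "ax": 0, "ay": 0, "az": 0, "gripper": 1}, {"x": 4, "y": -36, "z": 0, "ax": 0, "ay": 0, "az": 0, "gripper": 1}]'

```text
clock: 4.48
position: [0.4418, -0.133, 0.2306]
ee_rot: [0.984, 0.178, -0.0, 0.0]
ft_force: [0.6, 1.1, -2.3]
grip_width: 0.294
grasp_force: 108.5
```

>>> apply_moves --rows '[{"x": 4, "y": -36, "z": 0, "ax": 0, "ay": 0, "az": 0, "gripper": 1}, {"x": 4, "y": -36, "z": 0, "ax": 0, "ay": 0, "az": 0, "gripper": 1}, {"x": 4, "y": -36, "z": 0, "ax": 0, "ay": 0, "az": 0, "gripper": 1}, {"x": 4, "y": -36, "z": 0, "ax": 0, "ay": 0, "az": 0, "gripper": 1}, {"x": 4, "y": -36, "z": 0, "ax": 0, "ay": 0, "az": 0, "gripper": 1}]'

```text
clock: 4.9
position: [0.3973, 0.0425, 0.2307]
ee_rot: [0.984, 0.178, -0.0, 0.0]
ft_force: [1.1, 0.8, -1.7]
grip_width: 0.291
grasp_force: 108.5
```

>>> apply_moves --rows '[{"x": 4, "y": -36, "z": 0, "ax": 0, "ay": 0, "az": 0, "gripper": 1}, {"x": 4, "y": -30, "z": 0, "ax": 0, "ay": 0, "az": 0, "gripper": 1}, {"x": 0, "y": 0, "z": 0, "ax": 0, "ay": 0, "az": 0, "gripper": 1}, {"x": 0, "y": 0, "z": 0, "ax": 0, "ay": 0, "az": 0, "gripper": 1}]'

```text
clock: 5.23
position: [0.3822, 0.1068, 0.2309]
ee_rot: [0.984, 0.18, -0.0, 0.0]
ft_force: [0.5, -1.3, -2.9]
grip_width: 0.292
grasp_force: 108.3
```

```bash
python3 - <<'E'
from to import *
delta([.371,.153,.238],np.array([.473,-.16,-.866]));print(get_obs()["grasp_force"])
E
```

```text
t 5.2333 pos [0.3822 0.1068 0.2309] F [ 0.4501 -1.2629 -2.8556] q [ 0.4156 -0.1988 -0.6924  1.9328 -0.1282  1.3645 -1.4494] w 0.29187827166296837
axes [[ 0.9352  0.3541 -0.0004]
 [ 0.3541 -0.9352  0.0009]
 [-0.     -0.001  -1.    ]]
shift mm [  5.8776 -47.1363  -7.1176]
turn deg [-18.9855  23.166    0.    ]
108.31369757652283
```

>>> apply_moves --rows '[{"x": 3, "y": -24, "z": -8, "ax": 0, "ay": 0, "az": 0, "gripper": 1}, {"x": 3, "y": -24, "z": -8, "ax": 0, "ay": 0, "az": 0, "gripper": 1}, {"x": 0, "y": 0, "z": 0, "ax": -3.8, "ay": 4.63, "az": 0, "gripper": 1}, {"x": 0, "y": 0, "z": 0, "ax": -3.8, "ay": 4.63, "az": 0, "gripper": 1}, {"x": 0, "y": 0, "z": 0, "ax": -3.8, "ay": 4.63, "az": 0, "gripper": 1}]'

```text
clock: 5.65
position: [0.3723, 0.1519, 0.2472]
ee_rot: [0.972, 0.175, 0.138, 0.077]
ft_force: [-0.5, 0.5, -1.3]
grip_width: 0.294
grasp_force: 108.8
```

>>> apply_moves --rows '[{"x": 0, "y": 0, "z": 0, "ax": -3.8, "ay": 4.63, "az": 0, "gripper": 1}, {"x": 0, "y": 0, "z": 0, "ax": -3.8, "ay": 4.63, "az": 0, "gripper": 1}, {"x": 0, "y": 0, "z": 0, "ax": 0, "ay": 0, "az": 0, "gripper": 1}, {"x": 0, "y": 0, "z": 0, "ax": 0, "ay": 0, "az": 0, "gripper": 1}]'

```text
clock: 5.98
position: [0.3696, 0.1515, 0.246]
ee_rot: [0.961, 0.174, 0.186, 0.108]
ft_force: [0.1, 0.1, -1.7]
grip_width: 0.289
grasp_force: 108.7
```

```bash
python3 - <<'E'
from to import *
delta([.371,.153,.238],np.array([.473,-.16,-.866]));print(get_obs()["grasp_force"])
s=camera("side");np.save("s1.npy",s,allow_pickle=True);t=camera("top")
np.save("t1.npy",t,allow_pickle=True)
save("tilt",np.hstack([cv2.resize(s["color"][110:230,230:350],(480,480),interpolation=2),cv2.resize(t["color"][140:260,200:280],(320,480),interpolation=2)]))
E
```

```text
t 5.9833 pos [0.3696 0.1515 0.246 ] F [ 0.0943  0.1338 -1.6906] q [ 0.0706 -0.4941 -0.68    2.1374  0.0478  1.1344 -1.8151] w 0.28932667671509654
axes [[ 0.8696  0.3757  0.3204]
 [ 0.2948 -0.9156  0.2734]
 [ 0.3961 -0.1433 -0.907 ]]
shift mm [-0.7405 -3.1817  7.6024]
turn deg [-2.8216  4.2301 -0.    ]
108.65591883659363
```

View pics/tilt.png

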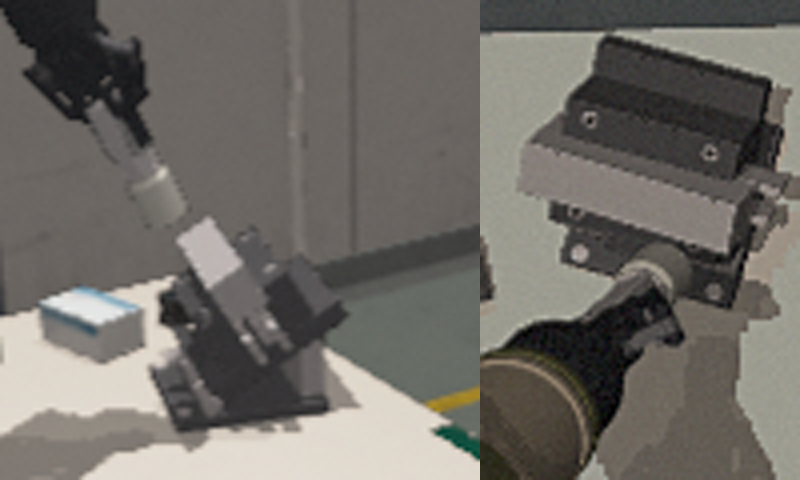

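The drift is tilted towards the bar. Its head underside is at about (272.5,165) in the side view and (249,207) in the top view. I'll compare that with the two possible tool-offset hypotheses.

```bash
python3 - <<'E'
from to import *
s=np.load("s1.npy",allow_pickle=True).item();t=np.load("t1.npy",allow_pickle=True).item();o=get_obs()
r=R.from_quat(o["ee_rot"]);p=o["position"];z=r.as_matrix()[:,2]
for nm,b,h in(("A",0,.0425),("B",.036,.0785)):
    U=p+[0,0,b]+z*h
    print(nm,U,"under",proj(s,U),proj(t,U),"headtop",proj(s,U-z*.048),proj(t,U-z*.048))
for nm,c,(v0,v1,u0,u1) in(("s",s,(145,172,258,282)),("t",t,(198,222,230,258))):
    print(nm,u0)
    g=c["color"].mean(2)
    for v in range(v0,v1): print(v,*["%3d"%x for x in g[v,u0:u1]])
E
```

```text
A [0.3876 0.1439 0.2078] under [[272.2355 163.5248]] [[245.5134 206.5624]] headtop [[265.9075 152.3578]] [[240.0515 212.3785]]
B [0.4018 0.1387 0.2111] under [[276.3727 162.2626]] [[247.1871 201.1761]] headtop [[270.1176 151.0905]] [[241.7771 206.8062]]
s 258
145 102 102 105  92  79  76  46  31  43  63  89 103 101 104 104 103 103 105 104 104 102 104 103 104
146 101 104 102  91  80  87  68  39  73  84  93 104 103 103 102 104 103 104 104 103 104 103 103 103
147 100 101 101 102  95  88  90  88  97 117 115 103 103 102 102 101 104 103 103 104 104 103 103 101
148 102 100 102 102  93  81  89 100 108 124 111  92 104 102 101 103 103 104 102 104 103 104 100 102
149  87 101 102 102 102 104 108 110 113 118 122 114 104 103 102 103 103 103 102 104 104 103 102 101
150  82  87 101 101 102 109 114 112 114 115 125 111  92 104 103 103 103 103 103 104 103 102 104 103
151 100  99 100 100 101 104 109 114 113 114 138 137 133 128 104 104 104 103 104 104 103 104 104 101
152 103 103 102 100 101 101 107 113 112 117 120 146 185 169 117 102 102 102 103 103 104 103 103 101
153 103 102 105 106 101 100 104 107 114 
[... 3949 characters left out ...]
  38
216  83  88  66  60  35  20  23  27  22  14  11  16  25  15  41  32  29  37  85 103 104 102 108 106 104 106  91  89
217  63  38  21  25  25  12  20  21  36  33  29  71  36  16  34  42  36  14  87 105 105 101 102 100 102 104 100 105
218  26  20  14  23  25  17  24  30  27  31  27  88  61  30  37  37  29  16  60 108 104 104 104 105 104 103 104 103
219  14  11  22  23  29  34  22  18  28  29  29  62  84  42  30  34  49  57  44  86 105 100 102 101  98 102  99 106
220  29  22  16  27  32  34   8  23  10  29  19  36  53  33  51  63  86  70  55  67 105 104 104 104 105 105 107  98
221  14  19  18  28   8  19  24  15  11  19  24  30  53  79  81  72  75  79  58  47  96 104 102 102 102 100 101 104
```

Hypothesis A matches both views: the underside lies 42.5 mm ahead of the reported TCP along tool z. I'll approach to 20 mm off the bar and finish the tilt.

```bash
python3 - <<'E'
from to import *
delta([.3989,.1436,.2064],np.array([.473,-.16,-.866]))
E
```

```text
t 6.0833 pos [0.3707 0.1501 0.2463] F [-0.1325  0.1728 -2.5747] q [ 0.0766 -0.493  -0.6808  2.136   0.0476  1.1344 -1.8152] w 0.2940493062322022
axes [[ 0.8715  0.3711  0.3207]
 [ 0.2902 -0.9172  0.2728]
 [ 0.3954 -0.1447 -0.907 ]]
shift mm [ 9.3215  3.2331 48.2857]
turn deg [-2.7427  4.3106 -0.    ]
```

>>> apply_moves --rows '[{"x": 3, "y": 1, "z": 15, "ax": 0, "ay": 0, "az": 0, "gripper": 1}, {"x": 3, "y": 1, "z": 15, "ax": 0, "ay": 0, "az": 0, "gripper": 1}, {"x": 3, "y": 1, "z": 15, "ax": -1.4, "ay": 2.1, "az": 0, "gripper": 1}, {"x": 0, "y": 0, "z": 0, "ax": -1.4, "ay": 2.2, "az": 0, "gripper": 1}, {"x": 0, "y": 0, "z": 0, "ax": 0, "ay": 0, "az": 0, "gripper": 1}]'

```text
clock: 6.5
position: [0.397, 0.1427, 0.208]
ee_rot: [0.951, 0.17, 0.226, 0.127]
ft_force: [0.6, 0.0, -2.7]
grip_width: 0.293
grasp_force: 108.9
```

>>> apply_moves --rows '[{"x": 0, "y": 0, "z": 0, "ax": 0, "ay": 0, "az": 0, "gripper": 1}, {"x": 0, "y": 0, "z": 0, "ax": 0, "ay": 0, "az": 0, "gripper": 1}]'

```text
clock: 6.67
position: [0.3977, 0.1442, 0.21]
ee_rot: [0.951, 0.171, 0.227, 0.126]
ft_force: [-0.1, -0.1, -1.4]
grip_width: 0.291
grasp_force: 108.9
```

```bash
python3 - <<'E'
from to import *
delta([.3989,.1436,.2064],np.array([.473,-.16,-.866]))
E
```

```text
t 6.6667 pos [0.3977 0.1442 0.21  ] F [-0.1032 -0.0809 -1.3504] q [ 0.093  -0.4678 -0.7416  2.2233  0.1415  0.9692 -1.9188] w 0.290620086647414
axes [[ 0.8386  0.3818  0.3884]
 [ 0.2677 -0.91    0.3166]
 [ 0.4743 -0.1615 -0.8654]]
shift mm [-0.6276 -0.2825  3.8172]
turn deg [ 0.1092 -0.045   0.    ]
```

>>> apply_moves --rows '[{"x": 0, "y": 0, "z": 8, "ax": 0, "ay": 0, "az": 0, "gripper": 1}, {"x": 0, "y": 0, "z": 6, "ax": 0, "ay": 0, "az": 0, "gripper": 1}, {"x": 0, "y": 0, "z": 3, "ax": 0, "ay": 0, "az": 0, "gripper": 1}, {"x": 0, "y": 0, "z": 0, "ax": 0, "ay": 0, "az": 0, "gripper": 1}]'

```text
clock: 7.0
position: [0.405, 0.1417, 0.1937]
ee_rot: [0.95, 0.172, 0.227, 0.126]
ft_force: [1.0, 0.3, -2.5]
grip_width: 0.292
grasp_force: 108.9
```

>>> apply_moves --rows '[{"x": 0, "y": 0, "z": 2, "ax": 0, "ay": 0, "az": 0, "gripper": 1}, {"x": 0, "y": 0, "z": 2, "ax": 0, "ay": 0, "az": 0, "gripper": 1}, {"x": 0, "y": 0, "z": 0, "ax": 0, "ay": 0, "az": 0, "gripper": 1}]'

```text
clock: 7.25
position: [0.4071, 0.1416, 0.1914]
ee_rot: [0.95, 0.172, 0.228, 0.126]
ft_force: [-2.8, -0.4, 1.4]
grip_width: 0.293
grasp_force: 109.3
```

>>> apply_moves --rows '[{"x": 0, "y": 0, "z": 2, "ax": 0, "ay": 0, "az": 0, "gripper": 1}, {"x": 0, "y": 0, "z": 2, "ax": 0, "ay": 0, "az": 0, "gripper": 1}, {"x": 0, "y": 0, "z": 0, "ax": 0, "ay": 0, "az": 0, "gripper": 1}]'

```text
clock: 7.5
position: [0.409, 0.141, 0.1878]
ee_rot: [0.95, 0.172, 0.228, 0.126]
ft_force: [-2.9, 0.6, 2.1]
grip_width: 0.291
grasp_force: 109.5
```

```bash
cat >> to.py <<'E'
N=np.array([-.473,.16,.866]);Q=np.array([.4285,.1336,.1523])
def under():
    o=get_obs();z=R.from_quat(o["ee_rot"]).as_matrix()[:,2];U=o["position"]+z*.0425
    d=U-Q;print("t",o["clock"],"F.n",o["ft_force"]@N,"F",o["ft_force"],"U.n-Q mm",1000*d@N,"lateral",1000*(d-(d@N)*N),"z",z,"grip",o["grasp_force"])
E
python3 -c "
from to import *
under()"
```

```text
t 7.5 F.n 3.3050285794304823 F [-2.8879  0.5884  2.1304] U.n-Q mm -1.3613716929757063 lateral [ 0.0969  0.771  -0.0906] z [ 0.476  -0.161  -0.8646] grip 109.49534296989441
```

It is in contact and the bar is sliding. I'll continue.

>>> apply_moves --rows '[{"x": 0, "y": 0, "z": 2, "ax": 0, "ay": 0, "az": 0, "gripper": 1}, {"x": 0, "y": 0, "z": 2, "ax": 0, "ay": 0, "az": 0, "gripper": 1}, {"x": 0, "y": 0, "z": 0, "ax": 0, "ay": 0, "az": 0, "gripper": 1}]'

```text
clock: 7.75
position: [0.4109, 0.14, 0.1841]
ee_rot: [0.95, 0.172, 0.227, 0.126]
ft_force: [-2.1, -1.7, 2.4]
grip_width: 0.288
grasp_force: 109.6
```

>>> apply_moves --rows '[{"x": 0, "y": 0, "z": 2, "ax": 0, "ay": 0, "az": 0, "gripper": 1}, {"x": 0, "y": 0, "z": 2, "ax": 0, "ay": 0, "az": 0, "gripper": 1}, {"x": 0, "y": 0, "z": 0, "ax": 0, "ay": 0, "az": 0, "gripper": 1}]'

```text
clock: 8.0
position: [0.4127, 0.139, 0.1807]
ee_rot: [0.95, 0.172, 0.227, 0.126]
ft_force: [-2.6, -1.1, 1.9]
grip_width: 0.287
grasp_force: 109.3
```

>>> apply_moves --rows '[{"x": 0, "y": 0, "z": 2, "ax": 0, "ay": 0, "az": 0, "gripper": 1}, {"x": 0, "y": 0, "z": 2, "ax": 0, "ay": 0, "az": 0, "gripper": 1}, {"x": 0, "y": 0, "z": 0, "ax": 0, "ay": 0, "az": 0, "gripper": 1}]'

```text
clock: 8.25
position: [0.415, 0.1399, 0.18]
ee_rot: [0.95, 0.172, 0.229, 0.127]
ft_force: [-29.6, -2.9, 35.5]
grip_width: 0.292
grasp_force: 114.9
```

```bash
python3 -c "
from to import *
under()"
```

```text
t 8.25 F.n 44.26001113390707 F [-29.6453  -2.9141  35.455 ] U.n-Q mm -11.062907761487395 lateral [1.5822 1.2316 0.6275] z [ 0.478  -0.1618 -0.8633] grip 114.87399101257324
```

The bar bottomed out at -11.1 mm (expected -10.8) with a sharp force rise. I'll retract and tap the +y side as well to be sure.

>>> apply_moves --rows '[{"x": 0, "y": 0, "z": -6, "ax": 0, "ay": 0, "az": 0, "gripper": 1}, {"x": 0, "y": 0, "z": -10, "ax": 0, "ay": 0, "az": 0, "gripper": 1}, {"x": 19, "y": -23, "z": 0, "ax": 0, "ay": 0, "az": 0, "gripper": 1}, {"x": 19, "y": -23, "z": 0, "ax": 0, "ay": 0, "az": 0, "gripper": 1}, {"x": 19, "y": -23, "z": 0, "ax": 0, "ay": 0, "az": 0, "gripper": 1}]'

```text
clock: 8.67
position: [0.4363, 0.2275, 0.1923]
ee_rot: [0.95, 0.172, 0.229, 0.126]
ft_force: [0.1, -0.3, -3.4]
grip_width: 0.288
grasp_force: 108.9
```

>>> apply_moves --rows '[{"x": 0, "y": 0, "z": 0, "ax": 0, "ay": 0, "az": 0, "gripper": 1}, {"x": 0, "y": 0, "z": 0, "ax": 0, "ay": 0, "az": 0, "gripper": 1}, {"x": 0, "y": 0, "z": 0, "ax": 0, "ay": 0, "az": 0, "gripper": 1}]'

```text
clock: 8.92
position: [0.4358, 0.2255, 0.1909]
ee_rot: [0.95, 0.172, 0.227, 0.126]
ft_force: [-0.1, -0.4, -2.2]
grip_width: 0.289
grasp_force: 109.2
```

```bash
python3 -c "
from bar import *
from to import *
under()
s=camera('side');q,a=quad(s['color'],(284,180),146,256,.4);print(q,a)
g=s['color'].mean(2)
for v in range(160,192): print(v,*['%3d'%x for x in g[v,270:300]])
c=np.array([.4445,.1809,.1504])
Y=np.array([.321,.947,0]);Hc=c-N*.0086
X=np.array([.866*.947,-.866*.321,.5])
print(proj(s,[Hc+Y*.08+X*.02,Hc-Y*.08+X*.02,Hc-Y*.08-X*.02,Hc+Y*.08-X*.02]))
"
```

```text
t 8.9167 F.n -1.8918486294881947 F [-0.1348 -0.3648 -2.1908] U.n-Q mm 2.2264828356240134 lateral [28.4937 84.7018 -0.0845] z [ 0.4743 -0.1616 -0.8654] grip 109.18584108352661
[[285.77   168.6642]
 [292.8102 179.6732]
 [282.4791 184.9652]
 [278.6911 175.7432]] 112
160 100  99 102 106 124 172 184 155 145 142 121 102 100 100 101 101 101 102 102 102 101 102 101 101 100 100 101  99 100 100
161  97 103 116 126 149 159 144 137 139 144 120  91 102 101 101 102 101 101 102  98 100 101 101 101 101 100 101  98  99 100
162 107 114 123 127 129 126 124 130 136 142 139 118 101 101 102 101 102 103 101 101 102 101 101 102 101 100  99 100 100 100
163 109 111 113 113 112 114 117 125 133 139 143 140 121 101 101 100 102 103 102 102 101 102 102 100 101  99 100 100 100 100
164  99 101 105 108 108 112 115 120 128 136 141 144 120  91 102 102 101 102 102 101 101 100 101 101 100  99 100 100 101 101
165  88  87 100 105 107 111 112 117 125 131 137 142 138 118 102 101 102 102 102 102 101 100 100 101 100  99 101 101 100  99
166  99  94  99 103 106 110 110 114 120 126 132 139 143 119  92 104 102 102 102 101  99 100 
[... 2516 characters left out ...]
 96  36  40  40  34  32  66  86  86  86 104 117  99  65  56  86 105 101  99 101  99 100 100 101 101 101 101  98  89  69
188  62  34  39  34  30  34  50  75  87  92 106 126 113  71  54  67  90 101 101 100 102 100 100 101 101 101 100 104  91  60
189  41  51  50  41  38  35  37  66  86  98 104  97  92  79  65  51  68  91 100 100 102 101  99 100 101  99 101 111  95  51
190  55  39  51  45  34  34  34  54  78  91  91  85  76  62  55  50  53  76  96 100 100 100 100 100 101  98 138 173 139  65
191 161 115  70  56  44  51  90 144 135  87  87  75  56  51  51  49  52  53  83 101 100 100 101 100 105 101 128 178 173 106
[[282.8667 164.3254]
 [291.7095 178.4992]
 [282.5566 184.6597]
 [274.4928 169.963 ]]
```

>>> apply_moves --rows '[{"x": 0, "y": 0, "z": 5, "ax": 0, "ay": 0, "az": 0, "gripper": 1}, {"x": 0, "y": 0, "z": 4, "ax": 0, "ay": 0, "az": 0, "gripper": 1}, {"x": 0, "y": 0, "z": 2, "ax": 0, "ay": 0, "az": 0, "gripper": 1}, {"x": 0, "y": 0, "z": 1.5, "ax": 0, "ay": 0, "az": 0, "gripper": 1}, {"x": 0, "y": 0, "z": 0, "ax": 0, "ay": 0, "az": 0, "gripper": 1}]'

```text
clock: 9.38
position: [0.442, 0.2237, 0.181]
ee_rot: [0.95, 0.172, 0.227, 0.127]
ft_force: [-5.6, -1.4, 5.6]
grip_width: 0.289
grasp_force: 110.7
```

>>> apply_moves --rows '[{"x": 0, "y": 0, "z": 1.5, "ax": 0, "ay": 0, "az": 0, "gripper": 1}, {"x": 0, "y": 0, "z": 1.5, "ax": 0, "ay": 0, "az": 0, "gripper": 1}, {"x": 0, "y": 0, "z": 0, "ax": 0, "ay": 0, "az": 0, "gripper": 1}]'

```text
clock: 9.63
position: [0.443, 0.2244, 0.181]
ee_rot: [0.95, 0.172, 0.228, 0.128]
ft_force: [-34.7, -7.1, 41.3]
grip_width: 0.289
grasp_force: 116.6
```

```bash
python3 -c "
from to import *
under()"
```

```text
t 9.6333 F.n 51.09858943853175 F [-34.7482  -7.0568  41.33  ] U.n-Q mm -9.975936016795188 lateral [30.0831 85.4039  0.6438] z [ 0.4777 -0.1641 -0.8631] grip 116.60399436950684
```

Rigid at 51 N here too. I'll retract, untilt and measure the bar again from both cameras on the way.

>>> apply_moves --rows '[{"x": 0, "y": 0, "z": -8, "ax": 0, "ay": 0, "az": 0, "gripper": 1}, {"x": 0, "y": 0, "z": -16, "ax": 0, "ay": 0, "az": 0, "gripper": 1}, {"x": 0, "y": 0, "z": -20, "ax": 0, "ay": 0, "az": 0, "gripper": 1}, {"x": -15, "y": 18, "z": -10, "ax": 4, "ay": -5, "az": 0, "gripper": 1}, {"x": -15, "y": 18, "z": -5, "ax": 4, "ay": -5, "az": 0, "gripper": 1}]'

```text
clock: 10.05
position: [0.399, 0.1916, 0.2313]
ee_rot: [0.972, 0.18, 0.132, 0.072]
ft_force: [1.7, -1.5, -2.0]
grip_width: 0.289
grasp_force: 109.3
```

>>> apply_moves --rows '[{"x": -15, "y": 25, "z": -10, "ax": 4, "ay": -5, "az": 0, "gripper": 1}, {"x": -5, "y": 30, "z": -15, "ax": 4, "ay": -5, "az": 0, "gripper": 1}, {"x": 0, "y": 35, "z": -5, "ax": 3, "ay": -3, "az": 0, "gripper": 1}, {"x": 0, "y": 35, "z": 0, "ax": 0, "ay": 0, "az": 0, "gripper": 1}, {"x": 0, "y": 35, "z": 0, "ax": 0, "ay": 0, "az": 0, "gripper": 1}]'

```text
clock: 10.47
position: [0.4323, 0.0315, 0.2647]
ee_rot: [0.984, 0.177, 0.003, -0.0]
ft_force: [0.1, 0.8, -2.1]
grip_width: 0.292
grasp_force: 109.4
```

>>> apply_moves --rows '[{"x": 0, "y": 35, "z": 0, "ax": 0, "ay": 0, "az": 0, "gripper": 1}, {"x": 0, "y": 35, "z": 0, "ax": 0, "ay": 0, "az": 0, "gripper": 1}, {"x": 0, "y": 0, "z": 0, "ax": 0, "ay": 0, "az": 0, "gripper": 1}, {"x": 0, "y": 0, "z": 0, "ax": 0, "ay": 0, "az": 0, "gripper": 1}]'

```text
clock: 10.8
position: [0.4559, -0.0336, 0.2641]
ee_rot: [0.984, 0.176, 0.003, -0.0]
ft_force: [0.4, 1.9, -2.3]
grip_width: 0.292
grasp_force: 109.3
```

```bash
python3 - <<'E'
from bar import *
from to import *
delta([.4927,-.3283,.22],[0,0,-1])
S=camera("side");T=camera("top");np.save("T2.npy",T,allow_pickle=True)
q,a=quad(S["color"],(284,176),146,256,.4);print(q,a)
qt,at=quad(T["color"],(240,188),104,143);print(qt,at)
q=sorted(q.tolist(),key=lambda p:p[1]); yb,yf,mb,mf=q
for b,n in((mb,"-y back"),(mf,"-y front"),(yb,"+y back"),(yf,"+y front")):
    # match with nearest top corner
    e=[(np.linalg.norm(proj(T,tri(T,c,S,b))-c),tri(T,c,S,b)) for c in qt];e.sort(key=lambda x:x[0]);print(n,e[0])
c=np.array([.4445,.1809,.1504]);Y=np.array([.321,.947,0]);H=c-N*.0086;X=np.array([.866*.947,-.866*.321,.5])
C=[H+Y*.08+X*.02,H-Y*.08+X*.02,H-Y*.08-X*.02,H+Y*.08-X*.02];print("home side",proj(S,C),"top",proj(T,C))
E
```

```text
t 10.8 pos [ 0.4559 -0.0336  0.2641] F [ 0.3917  1.944  -2.3068] q [ 0.3238 -0.0561 -0.3322  1.7732 -0.0197  1.4163 -1.2225] w 0.2923050268917578
axes [[ 0.9383  0.3459  0.0053]
 [ 0.3459 -0.9383  0.0007]
 [ 0.0052  0.0012 -1.    ]]
shift mm [-67.6355 289.2164  43.953 ]
turn deg [ 0.0384 -0.3049 -0.    ]
[[282.5586 165.6523]
 [292.5413 178.4141]
 [283.9481 185.4587]
 [274.8178 171.1814]] 167
[[212.0605 173.8983]
 [264.8988 189.0665]
 [263.5488 201.4299]
 [209.8698 186.0147]] 685
-y back (np.float64(0.21941151300620432), array([0.4418, 0.0977, 0.1528]))
-y front (np.float64(0.06895485425354649), array([0.5047, 0.2731, 0.0513]))
+y back (np.float64(0.0336669642816995), array([0.489 , 0.2496, 0.1478]))
+y front (np.float64(0.2901030361276583), array([0.4578, 0.2603, 0.1279]))
home side [[282.8667 164.3254]
 [291.7095 178.4992]
 [282.5566 184.6597]
 [274.4928 169.963 ]] top [[211.5611 173.0812]
 [264.8133 189.7344]
 [261.9804 202.0167]
 [209.3957 185.5095]]
```

The bar matches its home projections within about 1 px, and it was rigid at 44–51 N on both sides. I'll return the drift to the pan.

>>> apply_moves --rows '[{"x": -8.5, "y": 36, "z": 5, "ax": 0, "ay": -0.3, "az": 0, "gripper": 1}, {"x": -8.5, "y": 36, "z": 5, "ax": 0, "ay": 0, "az": 0, "gripper": 1}, {"x": -8.5, "y": 36, "z": 5, "ax": 0, "ay": 0, "az": 0, "gripper": 1}, {"x": -8.5, "y": 36, "z": 5, "ax": 0, "ay": 0, "az": 0, "gripper": 1}, {"x": -8.5, "y": 36, "z": 5, "ax": 0, "ay": 0, "az": 0, "gripper": 1}]'

```text
clock: 11.32
position: [0.4793, -0.2153, 0.2399]
ee_rot: [0.984, 0.179, 0.001, 0.001]
ft_force: [1.3, 1.0, -1.1]
grip_width: 0.291
grasp_force: 109.3
```

>>> apply_moves --rows '[{"x": -8.5, "y": 36, "z": 5, "ax": 0, "ay": 0, "az": 0, "gripper": 1}, {"x": -8.5, "y": 36, "z": 5, "ax": 0, "ay": 0, "az": 0, "gripper": 1}, {"x": -8, "y": 36, "z": 5, "ax": 0, "ay": 0, "az": 0, "gripper": 1}, {"x": 0, "y": 0, "z": 0, "ax": 0, "ay": 0, "az": 0, "gripper": 1}, {"x": 0, "y": 0, "z": 0, "ax": 0, "ay": 0, "az": 0, "gripper": 1}]'

```text
clock: 11.73
position: [0.4931, -0.3256, 0.224]
ee_rot: [0.984, 0.177, 0.0, -0.0]
ft_force: [-0.8, 0.5, -0.7]
grip_width: 0.288
grasp_force: 109.5
```

```bash
python3 -c "
from to import *
delta([.4927,-.3283,.0445],[0,0,-1])"
```

```text
t 11.7333 pos [ 0.4931 -0.3256  0.224 ] F [-0.7997  0.5001 -0.6549] q [ 0.5742  0.2493 -0.0817  1.5256  0.0205  1.3675 -0.7243] w 0.28830894501780013
axes [[ 0.9374  0.3481  0.0001]
 [ 0.3481 -0.9374  0.    ]
 [ 0.0001  0.     -1.    ]]
shift mm [ -1.2646   2.3671 179.5009]
turn deg [ 0.0005 -0.0029 -0.    ]
```

>>> apply_moves --rows '[{"x": -1, "y": 2, "z": 36, "ax": 0, "ay": 0, "az": 0, "gripper": 1}, {"x": 0, "y": 0, "z": 38, "ax": 0, "ay": 0, "az": 0, "gripper": 1}, {"x": 0, "y": 0, "z": 38, "ax": 0, "ay": 0, "az": 0, "gripper": 1}, {"x": 0, "y": 0, "z": 30, "ax": 0, "ay": 0, "az": 0, "gripper": 1}, {"x": 0, "y": 0, "z": 20, "ax": 0, "ay": 0, "az": 0, "gripper": 1}]'

```text
clock: 12.15
position: [0.4929, -0.3238, 0.0601]
ee_rot: [0.984, 0.179, -0.0, -0.001]
ft_force: [0.1, -0.2, -2.9]
grip_width: 0.29
grasp_force: 109.7
```

>>> apply_moves --rows '[{"x": 0, "y": 0, "z": 8, "ax": 0, "ay": 0, "az": 0, "gripper": 1}, {"x": 0, "y": 0, "z": 0, "ax": 0, "ay": 0, "az": 0, "gripper": 1}, {"x": 0, "y": 0, "z": 0, "ax": 0, "ay": 0, "az": 0, "gripper": 1}]'

```text
clock: 12.4
position: [0.4945, -0.3264, 0.0563]
ee_rot: [0.984, 0.178, 0.001, 0.001]
ft_force: [-0.4, -0.8, -1.4]
grip_width: 0.29
grasp_force: 109.7
```

```bash
python3 - <<'E'
from to import *
delta([.4927,-.3283,.0445],[0,0,-1])
s=camera("side");g=s["color"].mean(2)
for v in range(244,270): print(v,"".join("#" if x<30 else "+" if x<60 else "-" if x<110 else "." for x in g[v,355:412]))
E
```

```text
t 12.4 pos [ 0.4945 -0.3264  0.0563] F [-0.4408 -0.7921 -1.3694] q [ 0.5763  0.3851 -0.0848  1.7164  0.0364  1.0386 -0.7326] w 0.2900905019767698
axes [[ 0.9363  0.3512  0.0023]
 [ 0.3512 -0.9363  0.0019]
 [ 0.0028 -0.001  -1.    ]]
shift mm [-2.3431  1.1237 11.7895]
turn deg [ 0.1103 -0.1322  0.    ]
244 .......................----...--..----..-----------------
245 ......................-.--....--....----..---------------
246 .....................-------..--......---.---------------
247 .......................-----..--.......----..------------
248 .........................................----------------
249 ....................--....................---------------
250 ....................---.....................-------------
251 ....................----........-.............---.--+++++
252 ....................----........-..............------++--
253 ....................----........-................---.--+-
254 ....................---.........-.................----..-
255 ....................---........--...................---..
256 ....................----.......--....................----
257 ...................----........--......................--
258 ...................----........-........................-
259 ....................---........-.........................
260 ....................---..................................
261 .........................................................
262 .........................................................
263 --.......................................................
264 .........................................................
265 .........................................................
266 .........................................................
267 .........................................................
268 .........................................................
269 .........................................................
```

>>> apply_moves --rows '[{"x": -1, "y": 0.5, "z": 5, "ax": 0, "ay": 0, "az": 0, "gripper": 1}, {"x": -1, "y": 0.5, "z": 4, "ax": 0, "ay": 0, "az": 0, "gripper": 1}, {"x": 0, "y": 0, "z": 1, "ax": 0, "ay": 0, "az": 0, "gripper": 1}, {"x": 0, "y": 0, "z": 0, "ax": 0, "ay": 0, "az": 0, "gripper": 1}]'

```text
clock: 12.78
position: [0.4916, -0.329, 0.0448]
ee_rot: [0.984, 0.178, 0.0, 0.0]
ft_force: [-0.8, -0.2, -2.7]
grip_width: 0.293
grasp_force: 109.7
```

>>> apply_moves --rows '[{"x": 0, "y": 0, "z": 1, "ax": 0, "ay": 0, "az": 0, "gripper": 1}, {"x": 0, "y": 0, "z": 0, "ax": 0, "ay": 0, "az": 0, "gripper": 1}, {"x": 0, "y": 0, "z": 0, "ax": 0, "ay": 0, "az": 0, "gripper": 1}]'

```text
clock: 13.03
position: [0.492, -0.3291, 0.0446]
ee_rot: [0.984, 0.178, 0.001, 0.001]
ft_force: [-1.9, 0.9, 4.4]
grip_width: 0.289
grasp_force: 110.0
```

Contact with the pan floor (about 7 N). I'll release and rise.

>>> apply_moves --rows '[{"x": 0, "y": 0, "z": 0, "ax": 0, "ay": 0, "az": 0, "gripper": 0.5}, {"x": 0, "y": 0, "z": 0, "ax": 0, "ay": 0, "az": 0, "gripper": 0.2}, {"x": 0, "y": 0, "z": 0, "ax": 0, "ay": 0, "az": 0, "gripper": 0}, {"x": 0, "y": 0, "z": 0, "ax": 0, "ay": 0, "az": 0, "gripper": 0}, {"x": 0, "y": 0, "z": 0, "ax": 0, "ay": 0, "az": 0, "gripper": 0}]' --newtons 20

```text
clock: 13.45
position: [0.4919, -0.3288, 0.0439]
ee_rot: [0.984, 0.178, 0.001, 0.0]
ft_force: [-0.1, 1.0, -0.6]
grip_width: 0.973
grasp_force: 0.0
```

>>> apply_moves --rows '[{"x": 0, "y": 0, "z": 0, "ax": 0, "ay": 0, "az": 0, "gripper": 0}, {"x": 0, "y": 0, "z": -10, "ax": 0, "ay": 0, "az": 0, "gripper": 0}, {"x": 0, "y": 0, "z": -25, "ax": 0, "ay": 0, "az": 0, "gripper": 0}, {"x": 0, "y": 0, "z": -35, "ax": 0, "ay": 0, "az": 0, "gripper": 0}, {"x": 0, "y": 0, "z": -40, "ax": 0, "ay": 0, "az": 0, "gripper": 0}]'

```text
clock: 13.87
position: [0.4906, -0.3281, 0.1545]
ee_rot: [0.984, 0.178, -0.0, -0.001]
ft_force: [1.0, -1.4, -0.7]
grip_width: 1.0
grasp_force: 0.0
```

>>> apply_moves --rows '[{"x": 0, "y": 0, "z": -40, "ax": 0, "ay": 0, "az": 0, "gripper": 0}, {"x": -36, "y": 15, "z": 0, "ax": 0, "ay": 0, "az": 0, "gripper": 0}, {"x": -36, "y": 15, "z": 0, "ax": 0, "ay": 0, "az": 0, "gripper": 0}, {"x": -36, "y": 15, "z": 0, "ax": 0, "ay": 0, "az": 0, "gripper": 0}, {"x": -36, "y": 15, "z": 0, "ax": 0, "ay": 0, "az": 0, "gripper": 0}]'

```text
clock: 14.28
position: [0.3764, -0.4363, 0.1951]
ee_rot: [0.984, 0.178, 0.001, 0.001]
ft_force: [1.5, -0.3, 0.2]
grip_width: 1.0
grasp_force: 0.0
```

>>> apply_moves --rows '[{"x": -36, "y": 15, "z": 0, "ax": 0, "ay": 0, "az": 0, "gripper": 0}, {"x": -36, "y": 15, "z": 0, "ax": 0, "ay": 0, "az": 0, "gripper": 0}, {"x": -36, "y": 15, "z": 0, "ax": 0, "ay": 0, "az": 0, "gripper": 0}, {"x": 0, "y": 0, "z": 0, "ax": 0, "ay": 0, "az": 0, "gripper": 0}, {"x": 0, "y": 0, "z": 0, "ax": 0, "ay": 0, "az": 0, "gripper": 0}]'

```text
clock: 14.7
position: [0.2897, -0.517, 0.1945]
ee_rot: [0.985, 0.175, 0.0, 0.001]
ft_force: [0.7, 0.1, 0.6]
grip_width: 1.003
grasp_force: 0.0
```

```bash
python3 - <<'E'
from bar import *
from to import *
S=camera("side");T=camera("top")
q,a=quad(S["color"],(284,176),146,256,.4);print(q,a)
qt,at=quad(T["color"],(240,188),104,143);print(qt,at)
save("final",np.vstack([np.hstack([cv2.resize(S["color"][155:215,250:330],(400,300),interpolation=2),cv2.resize(T["color"][143:203,200:280],(400,300),interpolation=2)]),np.hstack([cv2.resize(S["color"][190:280,330:450],(400,300),interpolation=2),cv2.resize(T["color"][143:203,370:450],(400,300),interpolation=2)])]))
E
```

```text
[[282.3455 165.1204]
 [292.672  178.307 ]
 [283.9481 185.4587]
 [274.864  171.2536]] 173
[[211.9169 173.815 ]
 [264.902  189.0373]
 [263.5592 201.3343]
 [210.0472 186.148 ]] 686
```

View pics/final.png

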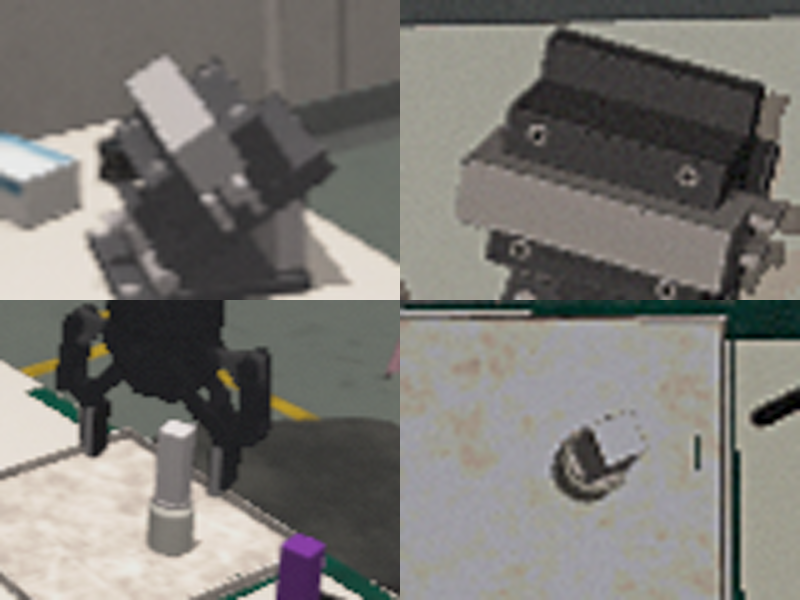

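The drift stands upright in the pan at its old spot, with the shank top at about (412,170) in the top view. The bar's top face is at its home projection at both ends, and the parallels still stick out undisturbed. I'll hand in.

```bash
python3 -c "
from workcell import *
print(hand_in())"
```

```text
the job is handed in; nothing more can be done
None
```

I handed the job in at about 15 s: the bar was tapped home at both ends, taking 44 N and 51 N without moving further, and the drift stands upright in the pan again, released.

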